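# Find the selector's hidden index notch by feel and lock it

### The job

The index mark of the selector's black knob has worn away. Turn the knob clockwise (seen from above) until you feel its spring plunger drop into the hidden notch and leave it there, then slide the red lock bolt fully home towards the knob without forcing it. Do not disturb the bottle, the dropper bottle or the vial that stand beside the selector.

Things in the scene. Friction and masses are not known exactly. Their poses are not given: they have to be found in the camera images.
- selector: selector unit fixed to the worktop: white box 110 x 170 mm, grey deck 42 mm above the worktop, hose fittings on its long sides, a round black knob and a red bolt handle on top. Origin on the worktop under the knob's axis; z up; the bolt handle is on the -y side; the box spans x -55 to 55 mm (fittings to 72 mm), y -105 to 65 mm.
- knob_grip (a point): grip point on the knob's vertical axis, 64 mm above the worktop; it does not turn with the knob. The knob is a plain fluted black cylinder 40 mm in diameter, from 44 to 76 mm above the worktop, without end stops or mark. Under it a spring plunger drags on a hidden cam: a torque of about 0.1 N m while it turns, near nothing when paused.
- knob_top (a point): centre of the knob's top face. The one notch is 23 to 80 degrees clockwise of the knob's start. Over its 9 degrees the torque first falls below the drag and becomes a pull forward of about 0.3 N m (plunger dropping in), then past its middle rises to 0.3 N m or more against the turn. Let go within 3 degrees of its middle, the knob centres itself and stays.
- bolt_handle (a point): grip point of the lock bolt's red upright handle (14 mm along the selector's x, 12 mm along its y, from 46 to 74 mm above the worktop), 62 mm above the worktop; axes parallel to the selector's. At the start it stands 80 mm from the knob's axis.
- lock_bolt (a joint): travel of the lock bolt in m along the selector's +y, towards the knob: 0 drawn back as at the start, 0.014 fully home (end stop). Slides with about 1.5 N of friction and stays where left. Unless the knob is in its notch, its pin meets the solid cam after about 3 mm and must not be forced there (push under 15 N).
- bottle: white round bottle with blue cap, 52 mm wide, 107 mm high, standing beside the selector, origin at its foot
- dropper: small white dropper bottle, 36 mm wide, 74 mm high, standing beside the selector, origin at its foot
- vial: small vial with yellow label and white and green cap, 16 mm wide, 38 mm high, standing in front of the selector, origin at its foot

How it is judged:
By the outcome, as a careful person would: the job done as asked, in the order asked, and still so for the second after the job is handed in, with the robot touching nothing.
It also fails if it takes over 72 s, if anything falls off the work surface, if the arm or the gripper's body presses on something with over 40 N, if the wrist force passes 120 N, or if a joint passes its speed limit or range.

### The arm

A 6-joint arm with a two-finger parallel gripper is mounted at the origin on a cart in front of the work surface, level with it; the furniture and walls round the work are solid. World frame = base frame: x ahead of the robot, y to its left, z up, the work surface at z = 0. Lengths are in m, angles in rad, forces in N, time in s.
With the tool pointing down it reaches from about 0.375 to 0.9 m from the base axis. Payload 3.1 kg.
Tool frame: the origin (TCP) lies on the centre line of the jaws, within the pads' length; the fingertips stand 17 mm ahead of it and the grasp point (between the pads) lies 2 mm behind it (r.tcp_to_tips is the y of the fingertips in the tool frame, in m); y points along the fingers, x is the direction in which the jaws open and shut, and the axes are right-handed (so a half turn about y gives the same grasp; the last joint's range is limited). The gripper opens to 87 mm and grips with 3 to 60 N. Pads are 19 mm wide; open, the fingers measure 117 mm over their backs; the gripper's body (75 mm by 190 mm) begins 51 mm behind the grasp point.
Start: joints at [-1.47, 0.527, 1.433, -0, 1.181, -0.178], TCP at [0.173, -0.601, 0.212] pointing down, gripper open.
Joint ranges: [-3.08, 3.08], [-0.75, 2.2], [0.22, 2.44], [-1.43, 4.57], [0, 2.65], [-2.85, 2.85]. Speed limits (rad/s): [2.79, 2.79, 3.14, 3.14, 3.14, 3.14].

### API

Orientations are given as a rotation vector (axis times angle).
In Python, from plant import r gives the robot as it stands.
- The arm moves only by the shell command python3 -m inch 'ROWS'. ROWS is JSON, a list of rows, each a list of 7 numbers: the shift along the tool's x, y, z in mm, then the turn, a rotation vector about the tool's x, y, z in rad, then the finger opening in mm, from 0 to 87. A call has 1 to 5 rows; each row shifts and turns the commanded pose from where the row before left it, along the tool's axes as they then stand; what a row does not reach is not made up. A row lasts 1/8 s, in which the tool goes at most 62.5 mm and 10.7 degrees, less where a joint would pass 70% of its speed; a pose out of reach is approached as far as the arm can. A call is refused whole if a number of a shift passes 62.5 or a number of a turn 0.188, either way. A call with a gripper value outside its range is refused whole. The fingers move at their own pace and stop on an object; the grip force is fixed at half the most. Time passes only in rows, so rows that do not move let the fingers close. It gives the time, the measured TCP pose, the force and the opening at its end, in the units of the state.
- r.state(): the state, without advancing time (a new reading comes with each control period).
- r.grab_frame(name): name is "side" or "top" or "wrist"; returns a dict with "color" (480x640x3 uint8, red, green, blue), "fovy" (degrees; the focal length in pixels is half the picture's height over the tangent of half this angle, whatever the lens; pixels are square), "cx", "cy" (the principal point, pixels), "position" and "rotation" of the camera in the world; the wrist camera has in their place "mount" (4x4, takes a point from camera to tool coordinates, whose origin is the TCP and whose axes are the tool frame's). Camera axes: x right, y up, looking along -z (the intrinsics and any distortion apply to the point x, -y, -z); pixel columns grow to the right and rows downward; lengths in m; the calibration is good to about 2 mm. A picture is of the moment at which its call begins: read the wrist's pose just before it. There is no depth.
- r.sign_off(): hands the job in, once; it reports no verdict.
The state is a dict: "time_s": time; "joint_pos": joint angles; "qd": joint speeds; "tau": joint torques, N m; "eef_pos": TCP position; "orientation": TCP orientation; "force": force on the tool from outside, world axes, zero at the start; "moment": the same for the moment, N m; "gripper_width": finger opening in m.
Only numpy, scipy, OpenCV 4.12 (cv2) and the standard library are available. Lean on these libraries where they do the work, as an engineer would, in place of code of your own. Each camera call takes 0.05 s, during which the arm holds its last target. There are 200 camera calls.

## Working session

There is one attempt and no reset: what is moved stays moved. The work goes in short steps, Python scripts to look and compute and a shell command to move; the robot and the scene stay as the last step left them, time stands still between calls to the robot, and variables do not carry over. Pictures are saved under pics/ and viewed, on a budget of 10 in all, crops included, one or two more only if the job needs it, and the job is handed in when it is done.

```bash
ls; mkdir -p pics
python3 - <<'E'
from plant import r
import cv2,numpy as np
print(r.state(), r.tcp_to_tips)
for n in("side","top"):
    f=r.grab_frame(n); print({k:v for k,v in f.items() if k!="color"})
    cv2.imwrite(f"pics/{n}0.png",f["color"][:,:,::-1])
E
```

```text
pics
{'time_s': 0.0, 'joint_pos': array([-1.46949743e+00,  5.28433304e-01,  1.43390277e+00, -1.37747086e-05,
        1.18135672e+00, -1.78469546e-01]), 'qd': array([ 1.98187433e-03, -2.31584158e-06, -1.40869543e-04, -4.97427202e-04,
       -4.21064607e-04, -2.50170922e-05]), 'tau': array([ 1.27501571e-04, -4.40043247e+01, -1.76593262e+01,  6.34314143e-02,
        5.82387589e-02, -1.71334655e-04]), 'eef_pos': array([ 0.17254942, -0.59993529,  0.21059168]), 'orientation': array([-1.3270778 ,  1.00163664, -0.99924867]), 'force': array([ 0.15057898, -0.17525648,  0.16695727]), 'moment': array([0.02808961, 0.03150049, 0.00971706]), 'gripper_width': 0.08721057945429575} 0.017
{'fovy': 48.849863800267805, 'cx': 316.6660831210656, 'cy': 237.02436837885324, 'position': array([0.17368551, 0.58798365, 0.42887011]), 'rotation': array([ 0.35335834, -1.52116585, -2.31973924])}
{'fovy': 47.17357068787604, 'cx': 322.37555993156803, 'cy': 247.65128549018817, 'position': array([ 0.40565368, -0.15006699,  0.90484271]), 'rotation': array([ 0.06200792, -0.12722811, -1.55342066])}
```

View pics/top0.png

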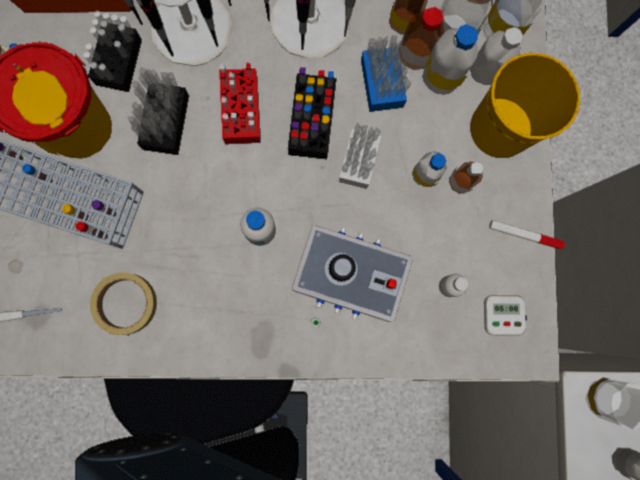

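View pics/side0.png

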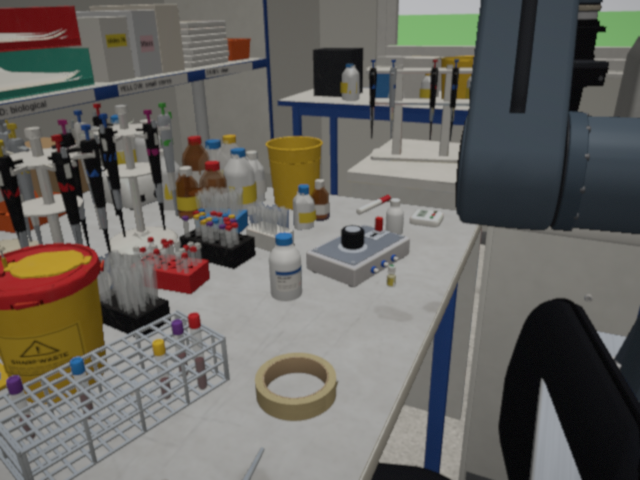

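The top view shows the knob at about (342,267), the red handle at (392,284), bottle cap (256,219), dropper (456,284) and vial (316,322). The side view agrees: knob (352,237), handle (379,223).

```bash
cat > h.py <<'E'
import numpy as np
from scipy.spatial.transform import Rotation as R
def pix(f,u,v,z,pos=None,rot=None):
    "pixel -> world point at height z"
    F=240/np.tan(np.radians(f["fovy"]/2))
    d=np.array([(u-f["cx"])/F,-(v-f["cy"])/F,-1])
    p=f["position"] if pos is None else pos
    M=R.from_rotvec(f["rotation"]).as_matrix() if rot is None else rot
    d=M@d
    return p+d*(z-p[2])/d[2]
def tool(s): return s["eef_pos"],R.from_rotvec(s["orientation"])
def show(s):
    p,q=tool(s); print("t",round(s["time_s"],3),"p",(p*1e3).round(1),"F",s["force"].round(1),"M",s["moment"].round(2),"w",round(s["gripper_width"]*1e3,1))
    print(q.as_matrix().round(3).tolist(),"q",s["joint_pos"].round(2))
def goal(s,target,yaw=None):
    "shift in tool axes (mm) to world target, tool kept; and rotvec (tool axes) to tool down with x at yaw"
    p,q=tool(s); print("shift mm",(q.inv().apply(np.array(target)-p)*1e3).round(1))
    if yaw is not None:
        x=np.array([np.cos(yaw),np.sin(yaw),0]);y=np.array([0,0,-1.])
        g=R.from_matrix(np.c_[x,y,np.cross(x,y)])
        print("turn",(q.inv()*g).as_rotvec().round(3))
E
python3 - <<'E'
from plant import r
from h import *
f=r.grab_frame("top")
k=pix(f,342,267,.076);h=pix(f,392,284,.074)
print("knob",k,"handle",h,"d",np.linalg.norm(h-k))
c=[pix(f,u,v,.042) for u,v in((314,227),(411,257),(391,321),(293,289))]
print("corners",np.round(c,3).tolist())
for n,u,v,z in(("bottle",256,219,.107),("dropper",456,280,.074),("vial",316,322,.038)):print(n,pix(f,u,v,z).round(3))
g=r.grab_frame("side");print("side knob",pix(g,352,229,.076),"handle",pix(g,379,218,.074))
a=(k-h)[:2];a/=np.linalg.norm(a);ya=np.arctan2(a[1],a[0]);print("sel +y dir deg",np.degrees(ya))
e=np.array(c);print("edges deg",[np.degrees(np.arctan2(*(e[i]-e[j])[1::-1])) for i,j in((0,1),(3,2))],np.linalg.norm(e[0]-e[1]),np.linalg.norm(e[0]-e[3]))
s=r.state();show(s)
goal(s,[k[0],k[1],.2],ya-np.pi/2)
w=r.grab_frame("wrist");print(w["mount"].round(3).tolist(),w["fovy"],w["cx"],w["cy"])
E
```

```text
knob [ 0.47750771 -0.21412967  0.076     ] handle [ 0.45299338 -0.29067005  0.074     ] d 0.08039516103195074
corners [[0.543, -0.172, 0.042], [0.498, -0.327, 0.042], [0.397, -0.294, 0.042], [0.445, -0.14, 0.042]]
bottle [ 0.543 -0.085  0.107]
dropper [ 0.461 -0.389  0.074]
vial [ 0.394 -0.177  0.038]
side knob [ 0.47750228 -0.21230411  0.076     ] handle [ 0.45209302 -0.28501537  0.074     ]
sel +y dir deg 72.24078863401853
edges deg [np.float64(73.7057816799171), np.float64(72.7760681215465)] 0.16144740214407285 0.10367944281339521
t 0.2 p [ 172.6 -600.2  210.9] F [ 0.1 -1.2 -0.2] M [-0.02  0.01 -0.  ] w 87.3
[[0.276, -0.0, 0.961], [-0.961, 0.001, 0.276], [-0.001, -1.0, 0.0]] q [-1.47  0.53  1.43  0.    1.18 -0.18]
shift mm [-286.8   11.4  399.7]
turn [-0.001 -0.981 -0.001]
[[1.0, -0.0, -0.001, 0.001], [-0.001, 0.27, -0.963, -0.173], [0.0, 0.963, 0.27, 0.074], [0.0, 0.0, 0.0, 1.0]] 63.01290683766984 324.508804116549 230.41106242897223
```

```bash
python3 -m inch '[[-29,0,40,0,0,0,87],[-29,0,40,0,0,0,87],[-29,0,40,0,0,0,87],[-29,0,40,0,0,0,87],[-29,0,40,0,0,0,87]]'
python3 -m inch '[[-29,0,40,0,0,0,87],[-29,0,40,0,0,0,87],[-29,0,40,0,0,0,87],[-28,0,40,0,0,0,87],[-28,0,40,0,0,0,87]]'
python3 -m inch '[[0,0,0,0,-0.165,0,70],[0,0,0,0,-0.165,0,70],[0,0,0,0,-0.165,0,70],[0,0,0,0,-0.165,0,70],[0,0,0,0,-0.165,0,70]]'
python3 -m inch '[[0,0,0,0,-0.155,0,65],[0,0,0,0,0,0,65],[0,0,0,0,0,0,65]]'
python3 - <<'E'
from plant import r
from h import *
import cv2
s=r.state();show(s)
f=r.grab_frame("wrist");cv2.imwrite("pics/w1.png",f["color"][:,:,::-1])
goal(s,[.4775,-.2135,.064],np.radians(-17))
E
```

```text
time_s: 0.88
eef_pos: [0.3256, -0.4048, 0.2116]
orientation: [-1.329, 1.001, -1.001]
force: [0.8, -0.7, 0.2]
gripper_width: 0.0871
time_s: 1.5
eef_pos: [0.4785, -0.2121, 0.2117]
orientation: [-1.329, 1.0, -1.001]
force: [-0.1, -0.5, 0.4]
gripper_width: 0.087
time_s: 2.12
eef_pos: [0.4775, -0.2133, 0.2115]
orientation: [-1.54, 0.361, -0.361]
force: [0.2, 0.3, -0.1]
gripper_width: 0.0698
time_s: 2.5
eef_pos: [0.4775, -0.2134, 0.2116]
orientation: [-1.557, 0.246, -0.246]
force: [1.3, 0.3, -0.4]
gripper_width: 0.0651
t 2.5 p [ 477.5 -213.4  211.6] F [ 1.3  0.3 -0.4] M [-0.05 -0.07 -0.02] w 65.1
[[0.951, 0.0, 0.308], [-0.308, 0.0, 0.951], [0.0, -1.0, 0.0]] q [-0.63  0.39  1.69  0.    1.06 -0.32]
shift mm [ 0.000e+00  1.476e+02 -1.000e-01]
turn [-0.    -0.017  0.   ]
```

View pics/w1.png

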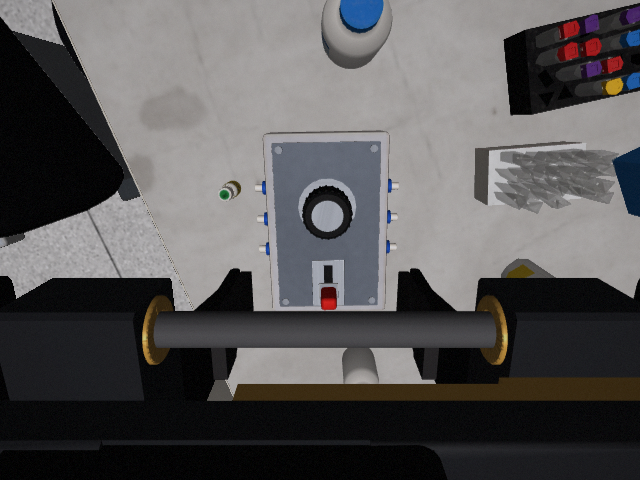

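The wrist view shows the knob top at about (327,215), the handle top at (328,292) and the selector nearly square to the tool, with both fingers clear of it.

Run:
```python
from plant import r
from h import *
s=r.state();f=r.grab_frame("wrist")
p,q=tool(s);m=np.array(f["mount"]);Q=q.as_matrix()
pos=p+Q@m[:3,3];rot=Q@m[:3,:3]
P=lambda u,v,z:pix(f,u,v,z,pos,rot)
k=P(327.5,215,.076);h=P(328.5,291,.074)
print(k,h,np.linalg.norm(k-h),np.degrees(np.arctan2(*(k-h)[1::-1])))
a,b,c,d=P(264,134,.042),P(389,134,.042),P(273,308,.042),P(380,308,.042)
print(np.linalg.norm(a-b),[np.degrees(np.arctan2(*(i-j)[1::-1])) for i,j in((a,c),(b,d))])
goal(s,[*k[:2],.064])
```

```text
[ 0.48011177 -0.21464952  0.076     ] [ 0.46027857 -0.27937467  0.074     ] 0.06772519356645021 72.96379407137371
0.10617653208342248 [np.float64(72.75765092669607), np.float64(71.60697826727919)]
shift mm [  2.9 147.5  -0.4]
```

```bash
python3 -m inch '[[2,40,0,0,0,0,65],[0,40,0,0,0,0,65],[0,35,0,0,0,0,65],[0,20,0,0,0,0,65],[0,12.5,0,0,0,0,65]]'
python3 -m inch '[[0,0,0,0,0,0,65],[0,0,0,0,0,0,65]]'
python3 -c "
from plant import r
from h import *
show(r.state())"
python3 -m inch '[[0,0,0,0,0,0,44],[0,0,0,0,0,0,44],[0,0,0,0,0,0,44],[0,0,0,0,0,0,30],[0,0,0,0,0,0,30]]'
python3 -c "
from plant import r
from h import *
show(r.state())"
```

```text
time_s: 3.22
eef_pos: [0.4792, -0.2138, 0.0629]
orientation: [-1.556, 0.246, -0.244]
force: [-0.3, 0.1, -0.2]
gripper_width: 0.0647
time_s: 3.48
eef_pos: [0.48, -0.2144, 0.0648]
orientation: [-1.558, 0.243, -0.245]
force: [-0.3, -1.0, 0.4]
gripper_width: 0.065
t 3.475 p [ 480.  -214.4   64.8] F [-0.3 -1.   0.4] M [ 0.01 -0.09  0.01] w 65.0
[[0.952, 0.001, 0.306], [-0.306, -0.001, 0.952], [0.002, -1.0, -0.001]] q [-0.63  0.62  1.8  -0.    0.71 -0.32]
time_s: 4.1
eef_pos: [0.4799, -0.2143, 0.0646]
orientation: [-1.557, 0.243, -0.245]
force: [-1.2, 1.3, 16.8]
gripper_width: 0.033
t 4.1 p [ 479.9 -214.3   64.6] F [-1.2  1.3 16.8] M [0.34 0.15 0.02] w 33.0
[[0.952, 0.001, 0.306], [-0.306, -0.001, 0.952], [0.001, -1.0, -0.0]] q [-0.63  0.62  1.8   0.    0.71 -0.32]
```

Run:
```python
from plant import r
from h import *
import cv2
f=r.grab_frame("wrist")["color"];t=r.grab_frame("side")["color"][150:310,260:460]
show(r.state())
a=f[:, :, ::-1];b=cv2.resize(t[:,:,::-1],(600,480),interpolation=cv2.INTER_CUBIC)
cv2.imwrite("pics/w2.png",cv2.resize(np.hstack([a[100:400,120:520],b[:300,:400]]),(800,300)))
cv2.imwrite("pics/w2.png",np.hstack([a[80:480,120:520],b[80:480,100:500]]))
```

```text
t 4.2 p [ 479.8 -214.2   65.2] F [-1.1  1.   9. ] M [0.15 0.34 0.02] w 31.8
[[0.952, 0.001, 0.306], [-0.306, -0.001, 0.952], [0.001, -1.0, -0.0]] q [-0.63  0.62  1.8   0.    0.71 -0.32]
```

View pics/w2.png

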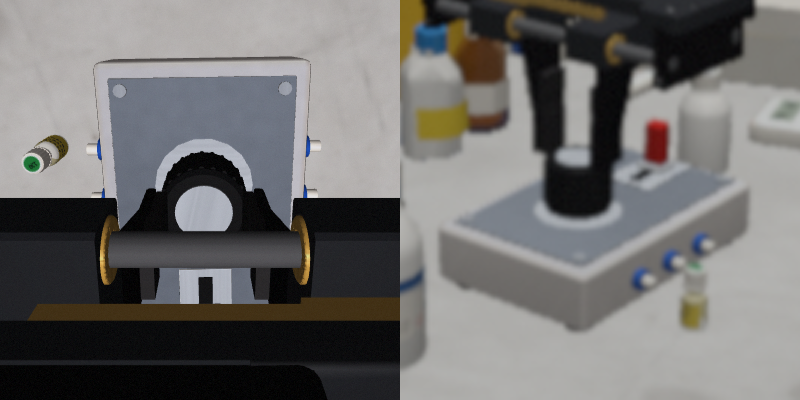

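Run:
```python
from plant import r
from h import *
s=r.state();show(s);f=r.grab_frame("wrist")
p,q=tool(s);m=np.array(f["mount"]);Q=q.as_matrix()
pos=p+Q@m[:3,3];rot=Q@m[:3,:3]
for z in(.03,.05,.06,.076,.09):print(z,pix(f,324,291,z,pos,rot).round(4))
F=240/np.tan(np.radians(f["fovy"]/2))
for z in (.044,.076):
  for w in([.479,-.214],):
    c=rot.T@(np.array([*w,z])-pos);print(z,"proj",f["cx"]+F*c[0]/-c[2],f["cy"]-F*c[1]/-c[2],"dist",-c[2])
for t in([0,.017,0],[.016,.017,0],[-.016,.017,0],[.016,0,0]):
    c=np.linalg.inv(m)@[*t,1];print("tool pt",t,f["cx"]+F*c[0]/-c[2]-120,f["cy"]-F*c[1]/-c[2]-80)
g=r.grab_frame("side");G=240/np.tan(np.radians(g["fovy"]/2));M=R.from_rotvec(g["rotation"]).as_matrix()
for n,t in(("tipL",p+Q@[-.016,.017,0]),("tipR",p+Q@[.016,.017,0]),("knobtop",np.array([.479,-.214,.076]))):
    c=M.T@(t-g["position"]);u=g["cx"]+G*c[0]/-c[2];v=g["cy"]-G*c[1]/-c[2];print(n,u,v,"crop",(u-260)*3-100+400,(v-150)*3-80)
```

```text
t 4.2 p [ 479.8 -214.2   65.2] F [-1.1  1.   9. ] M [0.15 0.34 0.02] w 31.8
[[0.952, 0.001, 0.306], [-0.306, -0.001, 0.952], [0.001, -1.0, -0.0]] q [-0.63  0.62  1.8   0.    0.71 -0.32]
0.03 [ 0.4734 -0.2347  0.03  ]
0.05 [ 0.4762 -0.2261  0.05  ]
0.06 [ 0.4776 -0.2217  0.06  ]
0.076 [ 0.4798 -0.2148  0.076 ]
0.09 [ 0.4818 -0.2087  0.09  ]
0.044 proj 322.0503084506736 264.69526037572746 dist 0.2066272776513136
0.076 proj 321.7304289053223 290.0097623330778 dist 0.17582432502296677
tool pt [0, 0.017, 0] 203.74116098140325 187.54424232071506
tool pt [0.016, 0.017, 0] 234.66580877969994 187.54953095774573
tool pt [-0.016, 0.017, 0] 172.8132683228966 187.53895312875852
tool pt [0.016, 0, 0] 237.33672950394816 200.488686671952
tipL 358.15557874312566 245.285066738836 crop 594.4667362293769 205.85520021650802
tipR 344.0764583495282 240.58856128830217 crop 552.2293750485846 191.76568386490652
knobtop 351.5467393929668 228.53638742813752 crop 574.6402181789003 155.60916228441255
```

```bash
python3 -m inch '[[0,0,0,0,0,0,65],[0,0,0,0,0,0,65],[0,0,0,0,0,0,65],[0,0,0,0,0,0,65]]'
python3 - <<'E'
from plant import r
from h import *
import cv2
show(r.state())
f=r.grab_frame("wrist")["color"][:,:,::-1];t=r.grab_frame("side")["color"][170:270,310:410,::-1]
cv2.imwrite("pics/w3.png",np.hstack([f[80:480,120:520],cv2.resize(t,(400,400),interpolation=cv2.INTER_CUBIC)]))
E
```

```text
time_s: 4.8
eef_pos: [0.4786, -0.2135, 0.0636]
orientation: [-1.556, 0.245, -0.242]
force: [-0.7, -0.3, -0.3]
gripper_width: 0.061
t 4.8 p [ 478.6 -213.5   63.6] F [-0.7 -0.3 -0.3] M [-0.01 -0.06 -0.02] w 61.0
[[0.952, -0.002, 0.306], [-0.306, 0.001, 0.952], [-0.002, -1.0, 0.001]] q [-0.63  0.62  1.81 -0.    0.71 -0.32]
```

View pics/w3.png

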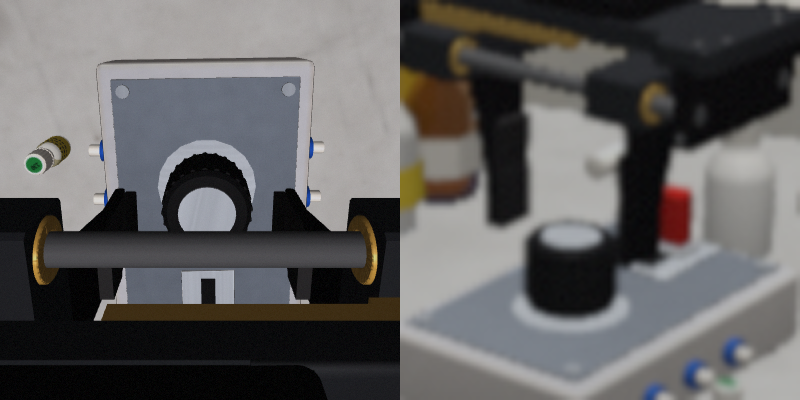

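The side crop (right) shows both fingertips (505,220 and 635,262) about 25 mm higher than the stated tip offset predicts. The tip spacing in the wrist view (135 to 275, 140 px) agrees. So the jaws closed on top of the knob, not around it: width 32 mm, Fz 17 N. The tips really sit about 10 mm behind the TCP, so I'm going further down and watching the force.

```bash
python3 -m inch '[[0,8,0,0,0,0,65],[0,8,0,0,0,0,65],[0,0,0,0,0,0,65]]'
python3 -m inch '[[0,4,0,0,0,0,65],[0,0,0,0,0,0,65]]'
python3 -m inch '[[0,3,0,0,0,0,65],[0,0,0,0,0,0,65]]'
python3 - <<'E'
from plant import r
from h import *
import cv2
show(r.state())
t=r.grab_frame("side")["color"][170:270,310:410,::-1]
cv2.imwrite("pics/s4.png",cv2.resize(t,(400,400),interpolation=cv2.INTER_CUBIC))
E
```

```text
time_s: 5.28
eef_pos: [0.4788, -0.2135, 0.047]
orientation: [-1.556, 0.246, -0.242]
force: [0.3, 0.6, 0.4]
gripper_width: 0.0653
time_s: 5.52
eef_pos: [0.4793, -0.2139, 0.0438]
orientation: [-1.557, 0.244, -0.244]
force: [-0.0, 0.1, -0.5]
gripper_width: 0.0648
time_s: 5.78
eef_pos: [0.4794, -0.2139, 0.0409]
orientation: [-1.557, 0.244, -0.244]
force: [0.3, -0.4, -0.1]
gripper_width: 0.065
t 5.775 p [ 479.4 -213.9   40.9] F [ 0.3 -0.4 -0.1] M [-0.01 -0.1   0.02] w 65.0
[[0.952, -0.0, 0.306], [-0.306, 0.0, 0.952], [-0.0, -1.0, 0.0]] q [-0.63  0.67  1.82  0.    0.66 -0.32]
```

View pics/s4.png

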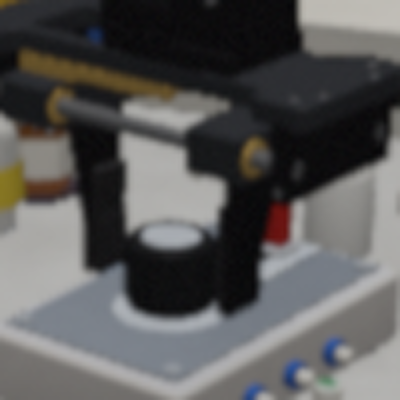

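The right fingertip (238,310) is now beside the lower part of the knob, which confirms the offset. Closing.

```bash
python3 -m inch '[[0,0,0,0,0,0,44],[0,0,0,0,0,0,44],[0,0,0,0,0,0,30],[0,0,0,0,0,0,30],[0,0,0,0,0,0,30]]'
python3 -m inch '[[0,0,0,0,0,0,30],[0,0,0,0,0,0,30]]'
python3 -c "
from plant import r
from h import *
show(r.state())"
```

```text
time_s: 6.45
eef_pos: [0.4795, -0.214, 0.0411]
orientation: [-1.557, 0.244, -0.244]
force: [0.8, -0.1, 1.1]
gripper_width: 0.0388
time_s: 6.7
eef_pos: [0.4795, -0.214, 0.0411]
orientation: [-1.557, 0.244, -0.244]
force: [-0.5, 0.4, 0.4]
gripper_width: 0.0393
t 6.7 p [ 479.5 -214.    41.1] F [-0.5  0.4  0.4] M [ 0.   -0.05 -0.  ] w 39.3
[[0.952, 0.0, 0.306], [-0.306, -0.0, 0.952], [0.0, -1.0, -0.0]] q [-0.63  0.67  1.82  0.    0.66 -0.32]
```

```bash
cat > st.py <<'E'
from plant import r
from h import *
s=r.state();M=tool(s)[1].as_matrix()
print("t",round(s["time_s"],2),"yaw",np.degrees(np.arctan2(M[1,0],M[0,0])).round(2),"q6",s["joint_pos"][5].round(3),"M",s["moment"].round(3),"F",s["force"].round(1),"w",round(s["gripper_width"]*1e3,1),"tau6",round(float(s["tau"][5]),3))
E
python3 st.py
python3 -m inch '[[0,0,0,0,0.035,0,30]]' >/dev/null; python3 st.py
python3 -m inch '[[0,0,0,0,0.035,0,30]]' >/dev/null; python3 st.py
python3 -m inch '[[0,0,0,0,0.035,0,30]]' >/dev/null; python3 st.py
python3 -m inch '[[0,0,0,0,0.035,0,30]]' >/dev/null; python3 st.py
python3 -m inch '[[0,0,0,0,0.035,0,30]]' >/dev/null; python3 st.py
```

```text
t 6.7 yaw -17.82 q6 -0.322 M [ 0.001 -0.054 -0.005] F [-0.5  0.4  0.4] w 39.3 tau6 0.001
t 6.83 yaw -19.88 q6 -0.286 M [-0.067 -0.281  0.087] F [-0.5  0.3  1.3] w 38.9 tau6 0.033
t 6.95 yaw -21.97 q6 -0.249 M [-0.065 -0.096  0.005] F [-0.1 -0.   1.2] w 38.8 tau6 -0.134
t 7.08 yaw -23.98 q6 -0.214 M [-0.101 -0.074  0.101] F [-1.2 -0.2  2.2] w 39.7 tau6 -0.143
t 7.2 yaw -25.96 q6 -0.18 M [ 0.047 -0.038  0.209] F [0.5 0.8 0.9] w 39.5 tau6 0.019
t 7.33 yaw -27.96 q6 -0.145 M [-0.013 -0.028  0.167] F [ 0.4 -0.   0.5] w 39.2 tau6 -0.05
```

```bash
python3 -m inch '[[0,0,0,0,0.035,0,30]]' >/dev/null; python3 st.py
python3 -m inch '[[0,0,0,0,0.035,0,30]]' >/dev/null; python3 st.py
python3 -m inch '[[0,0,0,0,0.035,0,30]]' >/dev/null; python3 st.py
python3 -m inch '[[0,0,0,0,0.035,0,30]]' >/dev/null; python3 st.py
python3 -m inch '[[0,0,0,0,0.035,0,30]]' >/dev/null; python3 st.py
```

```text
t 7.45 yaw -30.0 q6 -0.109 M [ 0.078 -0.188  0.087] F [0.5 0.3 1.5] w 39.0 tau6 -0.162
t 7.58 yaw -31.99 q6 -0.075 M [0.008 0.02  0.247] F [-0.8  0.9  1.7] w 39.0 tau6 -0.027
t 7.7 yaw -34.0 q6 -0.04 M [ 0.169 -0.353 -0.032] F [2.8 0.1 1.4] w 39.4 tau6 -0.08
t 7.83 yaw -36.02 q6 -0.004 M [ 0.014 -0.128  0.054] F [-0.1  0.5  2.4] w 39.1 tau6 -0.132
t 7.95 yaw -38.01 q6 0.031 M [ 0.028 -0.135  0.008] F [-0.  -0.3  3.2] w 39.3 tau6 -0.158
```

```bash
python3 -m inch '[[0,0,0,0,0.026,0,30]]' >/dev/null; python3 st.py
python3 -m inch '[[0,0,0,0,0.026,0,30]]' >/dev/null; python3 st.py
python3 -m inch '[[0,0,0,0,0.026,0,30]]' >/dev/null; python3 st.py
python3 -m inch '[[0,0,0,0,0.026,0,30]]' >/dev/null; python3 st.py
```

```text
t 8.07 yaw -39.47 q6 0.056 M [ 0.029 -0.115  0.085] F [ 1.2 -0.3  1.1] w 39.2 tau6 -0.088
t 8.2 yaw -40.96 q6 0.082 M [-0.092 -0.096  0.12 ] F [ 0.4 -0.   1. ] w 39.3 tau6 -0.086
t 8.32 yaw -42.43 q6 0.108 M [-0.029 -0.241  0.172] F [2.4 1.1 1.1] w 38.9 tau6 -0.032
t 8.45 yaw -43.95 q6 0.134 M [ 0.023 -0.215 -0.008] F [ 1.  -0.5  1.2] w 39.1 tau6 -0.087
```

```bash
python3 -m inch '[[0,0,0,0,0.026,0,30]]' >/dev/null; python3 st.py
python3 -m inch '[[0,0,0,0,0.026,0,30]]' >/dev/null; python3 st.py
python3 -m inch '[[0,0,0,0,0.026,0,30]]' >/dev/null; python3 st.py
python3 -m inch '[[0,0,0,0,0.026,0,30]]' >/dev/null; python3 st.py
```

```text
t 8.57 yaw -45.43 q6 0.16 M [-0.123 -0.204  0.118] F [ 1.  -0.3  0.7] w 39.0 tau6 -0.089
t 8.7 yaw -46.91 q6 0.186 M [-0.012 -0.219 -0.068] F [ 1.  -0.1  1.7] w 38.9 tau6 -0.116
t 8.82 yaw -48.41 q6 0.212 M [ 0.317 -0.411 -0.081] F [3.  0.9 0.4] w 39.4 tau6 -0.115
t 8.95 yaw -49.9 q6 0.238 M [ 0.07  -0.317  0.075] F [1.4 0.6 1.3] w 39.3 tau6 -0.099
```

```bash
python3 -m inch '[[0,0,0,0,0.026,0,30]]' >/dev/null; python3 st.py
python3 -m inch '[[0,0,0,0,0.026,0,30]]' >/dev/null; python3 st.py
python3 -m inch '[[0,0,0,0,0.026,0,30]]' >/dev/null; python3 st.py
python3 -m inch '[[0,0,0,0,0.026,0,30]]' >/dev/null; python3 st.py
```

```text
t 9.07 yaw -51.37 q6 0.264 M [-0.105 -0.204  0.131] F [1.4 0.4 1.4] w 39.3 tau6 -0.064
t 9.2 yaw -52.88 q6 0.29 M [ 0.045 -0.346  0.019] F [ 1.4 -1.2  1. ] w 39.5 tau6 -0.088
t 9.32 yaw -54.36 q6 0.316 M [ 0.016 -0.344  0.074] F [ 2.5 -0.9  1.5] w 39.3 tau6 -0.086
t 9.45 yaw -55.81 q6 0.342 M [ 0.043 -0.437  0.249] F [ 1.8 -0.1 -0.1] w 39.4 tau6 0.113
```

```bash
python3 -m inch '[[0,0,0,0,0.017,0,30]]' >/dev/null; python3 st.py
python3 -m inch '[[0,0,0,0,0.017,0,30]]' >/dev/null; python3 st.py
```

```text
t 9.57 yaw -56.75 q6 0.358 M [-0.077 -0.34   0.283] F [ 1.6 -1.3  2.4] w 39.3 tau6 0.225
t 9.7 yaw -57.77 q6 0.375 M [-0.082 -0.44   0.103] F [ 3.2 -0.2 -0.4] w 39.2 tau6 -0.02
```

```bash
python3 -m inch '[[0,0,0,0,0,0,30],[0,0,0,0,0,0,30]]' >/dev/null; python3 st.py
python3 -m inch '[[0,0,0,0,0,0,30]]' >/dev/null; python3 st.py
python3 -m inch '[[0,0,0,0,0,0,30]]' >/dev/null; python3 st.py
```

```text
t 9.95 yaw -57.73 q6 0.374 M [-0.25  -0.391 -0.104] F [ 1.5 -1.4  1.5] w 39.4 tau6 -0.062
t 10.07 yaw -57.72 q6 0.374 M [-0.163 -0.505 -0.132] F [ 3.2 -0.9 -0.6] w 39.4 tau6 -0.066
t 10.2 yaw -57.71 q6 0.374 M [-0.229 -0.488 -0.089] F [ 2.9 -0.4  0.4] w 38.9 tau6 -0.062
```

```bash
python3 -m inch '[[0,0,0,0,0.026,0,30],[0,0,0,0,0,0,30],[0,0,0,0,0,0,30]]' >/dev/null; python3 st.py
python3 -m inch '[[0,0,0,0,0.026,0,30],[0,0,0,0,0,0,30],[0,0,0,0,0,0,30]]' >/dev/null; python3 st.py
python3 -m inch '[[0,0,0,0,0.026,0,30],[0,0,0,0,0,0,30],[0,0,0,0,0,0,30]]' >/dev/null; python3 st.py
```

```text
t 10.57 yaw -59.19 q6 0.4 M [-0.294 -0.409  0.056] F [ 3.3 -2.2  1.1] w 38.9 tau6 -0.001
t 10.95 yaw -60.7 q6 0.426 M [-0.4   -0.525 -0.128] F [ 2.4 -2.1  1.7] w 39.2 tau6 -0.071
t 11.32 yaw -62.17 q6 0.452 M [-0.386 -0.551 -0.058] F [ 3.4 -2.  -0. ] w 39.4 tau6 -0.054
```

```bash
python3 -m inch '[[0,0,0,0,0.026,0,30]]' >/dev/null; python3 st.py
python3 -m inch '[[0,0,0,0,0,0,30]]' >/dev/null; python3 st.py
python3 -m inch '[[0,0,0,0,0.026,0,30]]' >/dev/null; python3 st.py
python3 -m inch '[[0,0,0,0,0,0,30]]' >/dev/null; python3 st.py
python3 -m inch '[[0,0,0,0,0.026,0,30]]' >/dev/null; python3 st.py
python3 -m inch '[[0,0,0,0,0,0,30]]' >/dev/null; python3 st.py
```

```text
t 11.45 yaw -63.7 q6 0.479 M [-0.407 -0.579  0.295] F [ 2.7 -3.1  1.5] w 39.0 tau6 0.062
t 11.57 yaw -63.68 q6 0.479 M [-0.534 -0.614 -0.01 ] F [ 3.7 -3.3  0.8] w 39.1 tau6 0.015
t 11.7 yaw -65.19 q6 0.505 M [-0.539 -0.621  0.185] F [ 3.7 -2.8  1. ] w 39.1 tau6 -0.008
t 11.82 yaw -65.17 q6 0.505 M [-0.499 -0.769  0.051] F [ 5.  -2.8 -1.8] w 38.7 tau6 0.082
t 11.95 yaw -66.7 q6 0.531 M [-0.552 -0.656  0.166] F [ 2.6 -3.   1.2] w 39.5 tau6 -0.014
t 12.07 yaw -66.7 q6 0.531 M [-0.609 -0.685 -0.061] F [ 4.3 -3.   0.5] w 39.2 tau6 -0.021
```

```bash
python3 -m inch '[[0,0,0,0,0.026,0,30]]' >/dev/null; python3 st.py
python3 -m inch '[[0,0,0,0,0,0,30]]' >/dev/null; python3 st.py
python3 -m inch '[[0,0,0,0,0.026,0,30]]' >/dev/null; python3 st.py
python3 -m inch '[[0,0,0,0,0,0,30]]' >/dev/null; python3 st.py
python3 -m inch '[[0,0,0,0,0.026,0,30]]' >/dev/null; python3 st.py
python3 -m inch '[[0,0,0,0,0,0,30]]' >/dev/null; python3 st.py
```

```text
t 12.2 yaw -68.22 q6 0.558 M [-0.612 -0.668 -0.029] F [ 3.3 -3.1  1.1] w 39.0 tau6 -0.202
t 12.32 yaw -68.21 q6 0.557 M [-0.609 -0.636  0.025] F [ 3.9 -3.8  0.4] w 39.4 tau6 0.058
t 12.45 yaw -69.69 q6 0.584 M [-0.576 -0.605  0.222] F [ 3.9 -3.6  0.3] w 39.2 tau6 -0.007
t 12.57 yaw -69.7 q6 0.583 M [-0.673 -0.658 -0.065] F [ 3.  -3.7  0.5] w 39.0 tau6 -0.009
t 12.7 yaw -71.19 q6 0.61 M [-0.603 -0.665  0.238] F [ 3.7 -2.4  0.4] w 39.2 tau6 0.011
t 12.82 yaw -71.19 q6 0.609 M [-0.392 -0.708 -0.024] F [ 4.4 -3.1  0.2] w 38.8 tau6 0.058
```

```bash
python3 -m inch '[[0,0,0,0,0.026,0,30]]' >/dev/null; python3 st.py
python3 -m inch '[[0,0,0,0,0,0,30]]' >/dev/null; python3 st.py
python3 -m inch '[[0,0,0,0,0.026,0,30]]' >/dev/null; python3 st.py
python3 -m inch '[[0,0,0,0,0,0,30]]' >/dev/null; python3 st.py
python3 -m inch '[[0,0,0,0,0.026,0,30]]' >/dev/null; python3 st.py
python3 -m inch '[[0,0,0,0,0,0,30]]' >/dev/null; python3 st.py
```

```text
t 12.95 yaw -72.67 q6 0.636 M [-0.689 -0.561  0.117] F [ 3.3 -3.7  0.7] w 39.0 tau6 -0.056
t 13.07 yaw -72.67 q6 0.635 M [-0.647 -0.668 -0.063] F [ 3.9 -3.8  1.1] w 39.0 tau6 -0.019
t 13.2 yaw -74.18 q6 0.662 M [-0.699 -0.66  -0.007] F [ 4.  -3.1  1.1] w 39.3 tau6 -0.125
t 13.32 yaw -74.19 q6 0.662 M [-0.656 -0.646 -0.165] F [ 3.5 -3.8  1.1] w 39.2 tau6 -0.067
t 13.45 yaw -75.67 q6 0.688 M [-0.61  -0.661  0.216] F [ 3.8 -4.3 -0.3] w 39.1 tau6 -0.044
t 13.57 yaw -75.62 q6 0.687 M [-0.609 -0.641  0.093] F [ 4.  -4.3  0. ] w 39.0 tau6 0.098
```

```bash
python3 -m inch '[[0,0,0,0,0.026,0,30]]' >/dev/null; python3 st.py
python3 -m inch '[[0,0,0,0,0,0,30]]' >/dev/null; python3 st.py
python3 -m inch '[[0,0,0,0,0.026,0,30]]' >/dev/null; python3 st.py
python3 -m inch '[[0,0,0,0,0,0,30]]' >/dev/null; python3 st.py
python3 -m inch '[[0,0,0,0,0.026,0,30]]' >/dev/null; python3 st.py
python3 -m inch '[[0,0,0,0,0,0,30]]' >/dev/null; python3 st.py
```

```text
t 13.7 yaw -77.16 q6 0.714 M [-0.517 -0.668  0.052] F [ 3.8 -2.7 -0. ] w 39.1 tau6 -0.126
t 13.82 yaw -77.17 q6 0.714 M [-0.687 -0.632 -0.203] F [ 4.2 -3.6  0.8] w 39.3 tau6 -0.124
t 13.95 yaw -78.65 q6 0.74 M [-0.552 -0.58   0.171] F [ 4.  -4.1  0.4] w 39.1 tau6 -0.018
t 14.07 yaw -78.6 q6 0.739 M [-0.541 -0.651  0.048] F [ 4.5 -3.9  1.1] w 39.4 tau6 0.114
t 14.2 yaw -80.13 q6 0.766 M [-0.585 -0.623 -0.01 ] F [ 3.5 -4.   0.7] w 39.1 tau6 -0.169
t 14.32 yaw -80.14 q6 0.766 M [-0.562 -0.648 -0.148] F [ 3.1 -3.9  0.1] w 38.9 tau6 -0.059
```

```bash
python3 -m inch '[[0,0,0,0,0.026,0,30]]' >/dev/null; python3 st.py
python3 -m inch '[[0,0,0,0,0,0,30]]' >/dev/null; python3 st.py
python3 -m inch '[[0,0,0,0,0.026,0,30]]' >/dev/null; python3 st.py
python3 -m inch '[[0,0,0,0,0,0,30]]' >/dev/null; python3 st.py
python3 -m inch '[[0,0,0,0,0.026,0,30]]' >/dev/null; python3 st.py
python3 -m inch '[[0,0,0,0,0,0,30]]' >/dev/null; python3 st.py
```

```text
t 14.45 yaw -81.63 q6 0.792 M [-0.542 -0.596  0.181] F [ 3.2 -3.9  1.1] w 39.1 tau6 -0.025
t 14.57 yaw -81.57 q6 0.791 M [-0.592 -0.622  0.088] F [ 3.5 -4.1 -0.1] w 38.9 tau6 0.115
t 14.7 yaw -83.07 q6 0.817 M [-0.564 -0.675  0.197] F [ 3.5 -2.7  0.6] w 39.2 tau6 0.059
t 14.82 yaw -83.1 q6 0.817 M [-0.741 -0.523  0.019] F [ 2.5 -4.8  3.1] w 39.0 tau6 0.003
t 14.95 yaw -84.59 q6 0.844 M [-0.688 -0.552  0.119] F [ 3.4 -3.5  1.9] w 39.1 tau6 -0.089
t 15.07 yaw -84.61 q6 0.844 M [-0.678 -0.699 -0.079] F [ 3.7 -4.2 -0.6] w 39.2 tau6 -0.024
```

```bash
python3 -m inch '[[0,0,0,0,0.026,0,30]]' >/dev/null; python3 st.py
python3 -m inch '[[0,0,0,0,0,0,30]]' >/dev/null; python3 st.py
python3 -m inch '[[0,0,0,0,0.026,0,30]]' >/dev/null; python3 st.py
python3 -m inch '[[0,0,0,0,0,0,30]]' >/dev/null; python3 st.py
python3 -m inch '[[0,0,0,0,0.026,0,30]]' >/dev/null; python3 st.py
python3 -m inch '[[0,0,0,0,0,0,30]]' >/dev/null; python3 st.py
```

```text
t 15.2 yaw -86.13 q6 0.87 M [-0.59  -0.651 -0.063] F [ 3.9 -3.8 -0.3] w 39.2 tau6 -0.264
t 15.32 yaw -86.11 q6 0.87 M [-0.684 -0.636 -0.068] F [ 4.2 -3.5  0.5] w 39.1 tau6 -0.042
t 15.45 yaw -87.59 q6 0.896 M [-0.635 -0.607  0.155] F [ 3.1 -4.8  0.7] w 39.0 tau6 -0.067
t 15.57 yaw -87.54 q6 0.895 M [-0.626 -0.561  0.067] F [ 2.8 -4.   0.8] w 39.3 tau6 0.081
t 15.7 yaw -89.07 q6 0.922 M [-0.594 -0.597  0.084] F [ 3.3 -4.   0.8] w 39.0 tau6 -0.094
t 15.82 yaw -89.07 q6 0.922 M [-0.616 -0.567  0.044] F [ 4.1 -3.2  1. ] w 38.7 tau6 0.054
```

```bash
python3 -m inch '[[0,0,0,0,0.026,0,30]]' >/dev/null; python3 st.py
python3 -m inch '[[0,0,0,0,0,0,30]]' >/dev/null; python3 st.py
python3 -m inch '[[0,0,0,0,0.026,0,30]]' >/dev/null; python3 st.py
python3 -m inch '[[0,0,0,0,0,0,30]]' >/dev/null; python3 st.py
python3 -m inch '[[0,0,0,0,0.026,0,30]]' >/dev/null; python3 st.py
python3 -m inch '[[0,0,0,0,0,0,30]]' >/dev/null; python3 st.py
```

```text
t 15.95 yaw -90.56 q6 0.948 M [-0.616 -0.685  0.036] F [ 3.5 -3.1  1.1] w 39.1 tau6 -0.131
t 16.07 yaw -90.58 q6 0.948 M [-0.636 -0.603 -0.201] F [ 3.5 -4.2 -0.5] w 39.0 tau6 -0.118
t 16.2 yaw -92.08 q6 0.974 M [-0.651 -0.609  0.02 ] F [ 3.6 -4.   0.7] w 39.1 tau6 -0.168
t 16.32 yaw -92.08 q6 0.974 M [-0.667 -0.501 -0.136] F [ 3.  -4.1  1.2] w 39.0 tau6 -0.123
t 16.45 yaw -93.59 q6 1.0 M [-0.616 -0.602 -0.09 ] F [ 3.3 -5.2 -0.3] w 39.1 tau6 -0.306
t 16.57 yaw -93.62 q6 1.0 M [-0.658 -0.562 -0.298] F [ 2.5 -4.6  1.7] w 39.0 tau6 -0.253
```

The static moment has gone to -0.30 N m with joint torque -0.25, a forward pull: the plunger is dropping in. Smaller steps now.

```bash
python3 -m inch '[[0,0,0,0,0.017,0,30],[0,0,0,0,0,0,30]]' >/dev/null; python3 st.py
python3 -m inch '[[0,0,0,0,0.017,0,30],[0,0,0,0,0,0,30]]' >/dev/null; python3 st.py
```

```text
t 16.82 yaw -94.53 q6 1.017 M [-0.697 -0.596 -0.06 ] F [ 4.3 -4.1  0.6] w 39.2 tau6 -0.098
t 17.07 yaw -95.4 q6 1.033 M [-0.581 -0.676  0.238] F [ 4.  -3.9  1.3] w 38.8 tau6 0.237
```

Torque crosses zero between yaw -94.5° and -95.4°, so the middle is at about -94.7°, or 77° clockwise. I'm within 1° of it: releasing and lifting.

```bash
python3 -m inch '[[0,0,0,0,-0.009,0,30],[0,0,0,0,0,0,42],[0,0,0,0,0,0,50],[0,0,0,0,0,0,60],[0,0,0,0,0,0,60]]' >/dev/null; python3 st.py
python3 -m inch '[[0,-20,0,0,0,0,60],[0,-40,0,0,0,0,50],[0,0,0,0,0.1,0,24],[0,0,0,0,0.1,0,24],[0,0,0,0,0,0,24]]'; python3 st.py
python3 - <<'E'
from plant import r
from h import *
s=r.state();k=np.array([.4795,-.214]);a=np.radians(72.7);h=k-.08*np.array([np.cos(a),np.sin(a)])
print(h);goal(s,[*h,.045],a-np.pi)
E
```

```text
t 17.7 yaw -94.89 q6 1.023 M [-0.007  0.012 -0.049] F [-0.   0.3  0.2] w 57.9 tau6 0.001
time_s: 18.32
eef_pos: [0.4789, -0.2136, 0.101]
orientation: [-1.061, 1.416, -1.414]
force: [-0.7, 0.2, 0.2]
gripper_width: 0.0286
t 18.32 yaw -106.28 q6 1.222 M [ 0.033  0.001 -0.024] F [-0.7  0.2  0.2] w 28.6 tau6 0.171
[ 0.45571001 -0.29038086]
shift mm [80.3 56.  -0.7]
turn [ 0.001  0.018 -0.   ]
```

```bash
python3 -m inch '[[30,0,0,0,0.018,0,24],[30,0,0,0,0,0,24],[20,0,-0.5,0,0,0,24],[0,25,0,0,0,0,24],[0,0,0,0,0,0,24]]'
python3 - <<'E'
from plant import r
from h import *
import cv2
show(r.state())
f=r.grab_frame("wrist")["color"][80:480,120:520,::-1];t=r.grab_frame("side")["color"][160:260,320:420,::-1]
cv2.imwrite("pics/b1.png",np.hstack([f,cv2.resize(t,(400,400),interpolation=cv2.INTER_CUBIC)]))
E
```

```text
time_s: 18.95
eef_pos: [0.454, -0.2893, 0.0746]
orientation: [-1.051, 1.434, -1.425]
force: [-0.2, 0.2, -1.5]
gripper_width: 0.024
t 18.95 p [ 454.  -289.3   74.6] F [-0.2  0.2 -1.5] M [ 0.03  0.05 -0.04] w 24.0
[[-0.299, -0.004, 0.954], [-0.954, 0.004, -0.299], [-0.002, -1.0, -0.005]] q [-0.78  0.62  1.76  0.    0.77  1.1 ]
```

View pics/b1.png

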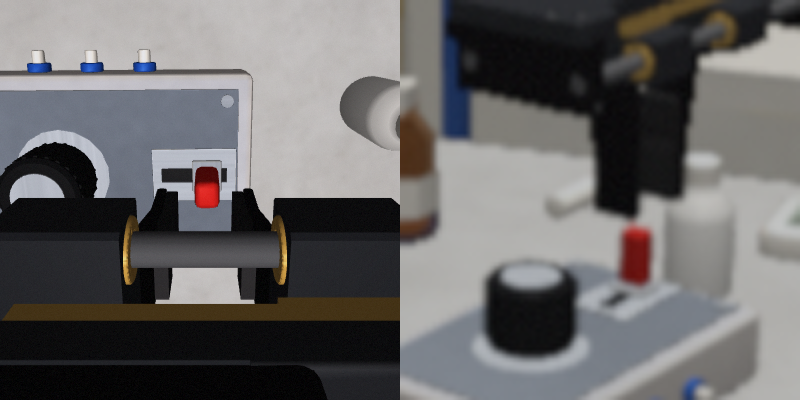

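The wrist view shows the red handle (206,190) centred between the jaws (178 and 235), and the side view shows the tips above it. Descending to straddle it.

```bash
python3 -m inch '[[0,10,0,0,0,0,24],[0,10,0,0,0,0,24],[0,0,0,0,0,0,24]]'; python3 -m inch '[[0,6,0,0,0,0,24],[0,5,0,0,0,0,24],[0,0,0,0,0,0,24]]'; python3 st.py
python3 -m inch '[[-2,0,0,0,0,0,24],[-2,0,0,0,0,0,24],[0,0,0,0,0,0,24]]'; python3 st.py
```

```text
time_s: 19.42
eef_pos: [0.4551, -0.2897, 0.0552]
orientation: [-1.051, 1.431, -1.427]
force: [0.7, -0.1, 0.1]
gripper_width: 0.0242
time_s: 19.8
eef_pos: [0.4553, -0.2901, 0.0446]
orientation: [-1.05, 1.43, -1.428]
force: [-1.2, -0.3, -0.2]
gripper_width: 0.024
t 19.8 yaw -107.37 q6 1.1 M [ 0.091 -0.006  0.011] F [-1.2 -0.3 -0.2] w 24.0 tau6 0.0
time_s: 20.18
eef_pos: [0.4569, -0.2864, 0.0452]
orientation: [-1.05, 1.429, -1.429]
force: [0.2, 0.1, 0.9]
gripper_width: 0.0245
t 20.18 yaw -107.36 q6 1.106 M [ 0.042 -0.01   0.006] F [0.2 0.1 0.9] w 24.5 tau6 0.006
```

```bash
python3 -m inch '[[-2,0,0,0,0,0,24],[-1.5,0,0,0,0,0,24]]'|grep -E 'eef|force'
python3 -m inch '[[-1,0,0,0,0,0,24]]'|grep -E 'eef|force'
python3 -m inch '[[-1,0,0,0,0,0,24]]'|grep -E 'eef|force'
python3 -m inch '[[-1,0,0,0,0,0,24]]'|grep -E 'eef|force'
```

```text
eef_pos: [0.4579, -0.2835, 0.0452]
force: [-0.8, -1.3, -1.1]
eef_pos: [0.4582, -0.2825, 0.0452]
force: [-1.1, -1.5, 1.2]
eef_pos: [0.4585, -0.2815, 0.0452]
force: [-0.9, -2.7, 1.4]
eef_pos: [0.4588, -0.2805, 0.0452]
force: [0.0, -1.8, 1.4]
```

```bash
python3 -m inch '[[-0.5,0,0,0,0,0,24]]'|grep -E 'eef|force'
python3 -m inch '[[-0.5,0,0,0,0,0,24]]'|grep -E 'eef|force'
python3 -m inch '[[-0.5,0,0,0,0,0,24]]'|grep -E 'eef|force'
```

```text
eef_pos: [0.459, -0.2799, 0.0451]
force: [-0.6, -1.5, 1.1]
eef_pos: [0.4591, -0.2795, 0.0451]
force: [0.2, -1.0, 1.9]
eef_pos: [0.4593, -0.279, 0.0451]
force: [-0.9, -2.3, 1.0]
```

```bash
python3 -m inch '[[-1,0,0,0,0,0,24]]'|grep -E 'eef|force'
python3 -m inch '[[-1,0,0,0,0,0,24]]'|grep -E 'eef|force'
python3 -m inch '[[-1,0,0,0,0,0,24]]'|grep -E 'eef|force'
python3 -m inch '[[-1,0,0,0,0,0,24]]'|grep -E 'eef|force'
```

```text
eef_pos: [0.4596, -0.278, 0.0451]
force: [-1.3, -1.2, 1.8]
eef_pos: [0.4599, -0.277, 0.0451]
force: [-0.9, -1.8, 1.0]
eef_pos: [0.4602, -0.2761, 0.0451]
force: [0.0, -1.5, 1.2]
eef_pos: [0.4605, -0.2751, 0.0451]
force: [-0.9, -0.9, 2.0]
```

```bash
python3 -m inch '[[-1,0,0,0,0,0,24]]'|grep -E 'eef|force'
python3 -m inch '[[-0.8,0,0,0,0,0,24]]'|grep -E 'eef|force'
python3 -m inch '[[-0.7,0,0,0,0,0,24]]'|grep -E 'eef|force'
```

```text
eef_pos: [0.4608, -0.2741, 0.0451]
force: [1.0, -1.0, 1.1]
eef_pos: [0.461, -0.2733, 0.0451]
force: [0.5, -1.7, 1.1]
eef_pos: [0.4612, -0.2727, 0.0451]
force: [-0.6, -1.4, 0.8]
```

```bash
python3 -m inch '[[-0.5,0,0,0,0,0,24]]'|grep -E 'eef|force'
python3 -m inch '[[-0.5,0,0,0,0,0,24]]'|grep -E 'eef|force'
python3 -m inch '[[-0.5,0,0,0,0,0,24]]'|grep -E 'eef|force'
```

```text
eef_pos: [0.4613, -0.2722, 0.0451]
force: [0.6, -1.0, 1.9]
eef_pos: [0.4615, -0.2718, 0.0451]
force: [0.4, -1.1, 0.1]
eef_pos: [0.4616, -0.2716, 0.0451]
force: [-1.9, -2.7, 0.5]
```

```bash
python3 -m inch '[[-0.4,0,0,0,0,0,24]]'|grep -E 'eef|force'
python3 -m inch '[[-0.3,0,0,0,0,0,24]]'|grep -E 'eef|force'
```

```text
eef_pos: [0.4616, -0.2715, 0.0451]
force: [-1.8, -3.8, 0.8]
eef_pos: [0.4616, -0.2715, 0.0451]
force: [-1.9, -6.5, 0.5]
```

The end stop: position frozen at -0.2715, force up to 6.8 N, travel about 14 mm. Backing off, lifting clear and taking a look.

```bash
python3 -m inch '[[3,0,0,0,0,0,24],[3,0,0,0,0,0,24],[0,0,0,0,0,0,24]]'|grep -E 'eef|force'
python3 -m inch '[[0,-20,0,0,0,0,24],[0,-40,0,0,0,0,24],[0,-60,0,0,0,0,24],[0,0,0,0,0,0,24]]'
python3 -m inch '[[60,0,0,0,0,0,24],[60,0,0,0,0,0,24],[60,0,0,0,0,0,24],[0,0,0,0,0,0,24]]'|grep eef
python3 - <<'E'
from plant import r
from h import *
import cv2
f=r.grab_frame("top");c=f["color"]
cv2.imwrite("pics/end.png",np.hstack([cv2.resize(c[190:340,240:390,::-1][:, :],(400,400)),cv2.resize(c[230:330,320:420,::-1],(400,400),interpolation=cv2.INTER_CUBIC)]))
hsv=cv2.cvtColor(c,cv2.COLOR_RGB2HSV);m=((hsv[...,0]<8)|(hsv[...,0]>172))&(hsv[...,1]>170)&(hsv[...,2]>90)
y,x=np.nonzero(m[250:320,350:420]);u,v=x.mean()+350,y.mean()+250;h=pix(f,u,v,.074);print(u,v,h,np.linalg.norm(h[:2]-[.4775,-.2141]))
E
```

```text
eef_pos: [0.4598, -0.276, 0.0448]
force: [-0.3, -0.4, 0.9]
time_s: 23.55
eef_pos: [0.4627, -0.2783, 0.1695]
orientation: [-1.048, 1.419, -1.437]
force: [-0.1, 0.6, -1.0]
gripper_width: 0.0241
eef_pos: [0.4046, -0.4523, 0.1639]
382.73333333333335 280.68333333333334 [ 0.45782171 -0.27651174  0.074     ] 0.06544051208877295
```

View pics/end.png

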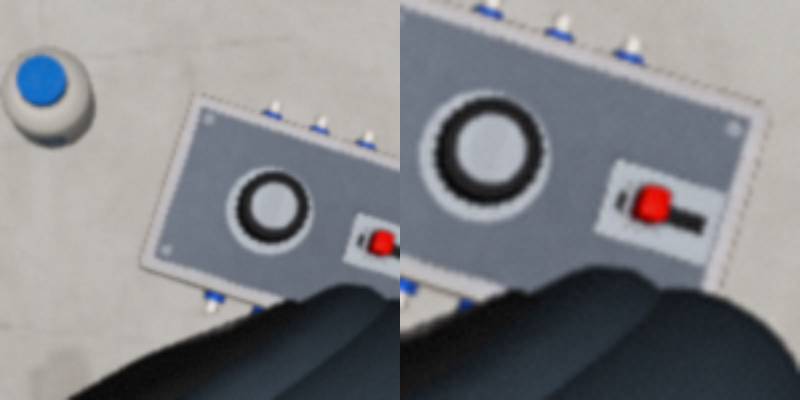

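The handle (655,203 in the right crop) now stands 65.4 mm from the knob's axis, against 66 expected when home. The bottle is where it was.

```bash
python3 -m inch '[[0,0,0,0,0,0,24],[0,0,0,0,0,0,24]]'; python3 -c "
from plant import r
print(r.sign_off())"
```

```text
time_s: 24.35
eef_pos: [0.4066, -0.4462, 0.1646]
orientation: [-1.051, 1.429, -1.426]
force: [-0.9, -0.2, 0.1]
gripper_width: 0.0237
the job is handed in; nothing more can be done
None
```

The knob is in its notch and the red lock bolt is fully home. I handed the job in at 24.4 s with the gripper clear of everything.

- **Knob:** I turned it about 77° clockwise. The paused torque went from about -0.3 N m (pull forward) through zero to +0.24 N m. I eased back half a degree to the middle and let go.
- **Bolt:** It slid with about 1.5 N all the way, with no block at 3 mm. It met its end stop after about 14 mm, at under 7 N. In the last picture the handle stands 65.4 mm from the knob's axis, against 66 mm expected when home.

**What disagreed:**
- **Fingertip offset:** The tips sit about 10 mm behind the TCP, not 17 mm ahead as stated. Because of this, my first grip closed on top of the knob with up to about 17 N of vertical force. I reopened, went about 23 mm lower and gripped it properly.
- **Torque readings:** They were noisy, about ±0.1 N m, so I relied mainly on readings taken while paused.

**Not checked:** The last picture shows the bottle where it was. The dropper bottle and the vial were not in it, so I did not confirm them, but there was no sign of contact with either.

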